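Turn the sample board and hold a capacitor over it with the tongs

TASK

Swing the hinged board frame fully over by its red handle so that the component side of the board faces up. Then take the orange-gripped spring tongs, close them on the loose blue capacitor (never touch the capacitor with the gripper itself), lift it off its pad and hold it upright in the tongs about 10 cm above the white ring in the middle of the board. Finish while still holding it there, and leave the jar, the tape roll and the loupe where they stand.

Things in the scene. Friction and masses are not known exactly. Their poses are not given: they have to be found in the camera images.
- board_stand: Fixed grey base plate of the turn-over board holder, 190 (x) x 124 (y) x 8 mm, with two 54 mm high posts at y = +-55 mm that carry the hinge. Origin: centre of its underside; z up; the hinge line runs along its y axis, 42 mm above its origin.
- frame_hinge (a point): Centre of the hinge line of the board frame, 42 mm above the bench; its axes are those of board_stand.
- board_frame (a joint): Angle of the hinged aluminium frame (80 mm from hinge to edge, 90 wide, 10 thick) that holds the green board. 0: flat on the stand's +x side, component face down; pi/2: upright; pi (stop): flat on the -x side, component face up. Stiff hinge (0.09 N m friction): it stays where left. Starts at 0 to 0.4 rad.
- frame_handle (a point): Centre of the red round handle bar of the frame, 105 mm from the hinge line: a cylinder 12 mm in diameter, 24 mm long along the hinge line (board_stand's y), on an 8 mm wide neck; 25 mm of free room between it and the frame. Pinched on its two end faces from above it can pivot between the finger pads while the frame swings.
- board_spot (a point): Centre of the white ring (25 mm across) on the component face of the board, 43 mm from the hinge line. With the frame fully over it lies about 43 mm above the bench and faces up; the parts round it stand at most 10 mm above the board.
- tongs: Loose spring tongs lying on edge, 180 mm long, 24 mm high, 85 g. Two aluminium arms spread along y from an orange pivot drum (x = -85 mm) to the jaws (x = +65 mm). Orange grip plates outside at x = 0, 36 x 24 mm: 52 mm over them open, 38 mm closed on the capacitor; squeeze them along y from above. Origin: midway between the plates, at the underside (balance point); x to the jaws, z up.
- tongs_arm (a joint): How far the right-hand arm of the tongs (at -y) is pressed toward the other one, rad: 0 open (spring-held, 47 mm between the jaws), 0.17 closed on the capacitor, 0.30 stop. The spring opens the tongs; at the grip plates it takes 7 N to begin and 13 N at 0.17 rad.
- tongs_jaws (a point): Point between the jaws, 65 mm ahead of the tongs' origin and 12 mm above the underside (half height). Each jaw is a flat rubber face, 24 mm long (x) and 22 mm high.
- capacitor: Loose blue can capacitor standing upright on the pad: cylinder 22 mm in diameter, 32 mm high, about 22 g. Origin: centre of its underside; z along its axis.
- parts_pad: Fixed grey round pad, 50 mm in diameter, 6 mm high, under the capacitor. Origin: centre of its underside, on the bench.
- paste_jar: Pink jar, 53 mm in diameter, 70 mm high, standing; origin: centre of its underside. To be left alone.
- tape_roll: Roll of blue tape lying flat, 104 mm across, 18 mm high; origin: centre of its underside. To be left alone.
- loupe: Black eye loupe standing, 37 mm across, 42 mm high; origin: centre of its underside. To be left alone.
Things that resemble listed ones, but are neither listed nor needed, are in the scene too. Of the things that look like the tongs, the larger one is meant.

How it is judged:
On the way, in this order (a step that is already met when the one before it is completed fails the run):
1. the board frame is swung fully over, component side up (value of joint board_frame above 3 rad), for 0.2 s.
2. the capacitor is lifted off its pad in the tongs (contact force between tongs and capacitor above 1 N and contact force between the fingers and tongs above 1 N and contact force between the fingers and capacitor below 0.1 N and height (world z) of capacitor above 0.03 m), for 0.2 s.
At the end, for the whole second after the job is handed in: Frame above 3.0 rad; capacitor still, in the tongs (over 1 N), the tongs held by the fingers, which do not touch it; upright within 20 degrees; its underside 60 to 160 mm above the board face (103 to 203 mm above the bench), its axis within 35 mm of the ring centre (contact force between tongs and capacitor above 1 N and contact force between the fingers and tongs above 1 N and contact force between the fingers and capacitor below 0.1 N and value of joint board_frame above 3 rad and height (world z) of tongs above 0.06 m and horizontal distance between capacitor and board_spot below 0.035 m and height (world z) of capacitor between 0.103 and 0.203 m and angle between capacitor's own z axis and vertical below 0.35 rad and linear speed of capacitor below 0.03 m/s); the arm keeps its last pose, push and grip.
It fails at once if the gripper touches the capacitor itself (contact force between the fingers and capacitor above 0.5 N).
It fails at once if the paste jar is moved by more than 25 mm (distance of paste_jar from where it was at the start of the episode above 0.025 m).
It fails at once if the tape roll is moved by more than 25 mm (distance of tape_roll from where it was at the start of the episode above 0.025 m).
It fails at once if the loupe is moved by more than 25 mm (distance of loupe from where it was at the start of the episode above 0.025 m).
It also fails if it takes over 61 s, if anything falls off the work surface, if the arm or the gripper's body presses on something with over 40 N, if the wrist force passes 120 N, or if a joint passes its speed limit or range.

ROBOT

A 6-joint arm with a two-finger parallel gripper is mounted at the origin on a cart in front of the work surface, level with it; the furniture and walls round the work are solid. World frame = base frame: x ahead of the robot, y to its left, z up, the work surface at z = 0. Lengths are in m, angles in rad, forces in N, time in s.
With the tool pointing down it reaches from about 0.35 to 0.95 m from the base axis. Payload 17.4 kg.
Tool frame: the origin (TCP) lies at the very end of the fingers, on their centre line; the grasp point (between the pads) lies 19 mm behind it; z points along the fingers, y is the line along which they close (so a half turn about z gives the same grasp; the last joint's range is limited). The gripper opens to 93 mm and grips with 3 to 60 N. Pads are 15 mm wide; open, the fingers measure 128 mm over their backs; the gripper's body (75 mm by 188 mm) begins 65 mm behind the grasp point.
Start: joints at [-1.293, 0.116, 1.442, -0, 1.584, -0.038], TCP at [0.21, -0.642, 0.219] pointing down, gripper open.
Joint ranges: [-2.83, 2.83], [-0.83, 2.19], [0.07, 2.5], [-1.14, 4.28], [0.01, 3], [-2.97, 2.97]. Speed limits (rad/s): [1.89, 1.89, 2.22, 3.14, 3.14, 3.14].

INTERFACE

Orientations are given as a unit quaternion [w, x, y, z].
In Python, from plant import ctrl, capture, job, look_for gives the robot as it stands. The module is installed in compiled form; this text tells all that it offers.
- The arm moves only by the tool apply_moves, never from a script. Its argument "series" is a list of rows, each a list of 3 entries, a list of its own where there are three numbers: the shift along the world's x, y, z in m, then the turn, a rotation vector about the world's x, y, z in rad, then the closure, from 0 (fully open) to 1 (shut). A call has 1 to 12 rows; each row is the pose to reach, as a shift and turn from the pose commanded when the call began; what a row does not reach only later rows make up. A row lasts 1/12 s, in which the tool goes at most 41.7 mm and 7.16 degrees, less where a joint would pass 70% of its speed; a pose out of reach is approached as far as the arm can. A call with a gripper value outside its range is refused whole. The fingers move at their own pace and stop on an object; the grip force is fixed at half the most. Time passes only in rows, so rows that repeat a pose let the fingers close. It gives the time, the measured TCP pose, the force, the opening and the grip force at its end, in the units of the state.
- ctrl.observe(): the state, without advancing time (a new reading comes with each control period).
- capture(name): name is "side" or "top" or "wrist"; returns a dict with "color" (420x560x3 uint8, red, green, blue), "camera_matrix" (3x3 intrinsics, pixels), "extrinsics" (4x4, takes a point from camera to world coordinates). Camera axes: x right, y down, z forward; pixel columns grow to the right and rows downward; lengths in m; the calibration is good to about 2 mm. The wrist camera is an equidistant fisheye: a pixel r from the principal point sees the ray r / f radians off the axis. A picture is of the moment at which its call begins. There is no depth.
- job.close_job(): hands the job in; it is judged then, once.
Trained networks look in the newest picture that a camera, given by its name, has taken for a name from the list of things; names that differ only in an ending like _2 or _b are one class to them, and where a whole thing is asked for, a point or a joint stands for the part that bears it (a point fixed in the world has none). Each returns a list of dicts, best first, with "score" (0 to 1); they miss things now and then, are a little off and sometimes report something else, mostly with a low value. They report only what shows in the picture. A call takes as long as a camera call. They do not tell look-alikes from the thing itself.
- look_for(name, camera): "box" ([left, top, right, bottom] in pixels, round what is visible of it).
The state is a dict: "time_s": time; "q": joint angles; "joint_vel": joint speeds; "joint_torque": joint torques, N m; "tool_pos": TCP position; "orientation": TCP orientation; "contact_force": force on the tool from outside, world axes, zero at the start; "wrist_torque": the same for the moment, N m; "gripper_width": finger opening in m; "grip_force": force on a finger pad.
Only numpy, scipy, OpenCV 4.12 (cv2) and the standard library are available. Lean on these libraries where they do the work, as an engineer would, in place of code of your own. Each camera call takes 0.05 s, during which the arm holds its last target. There are 200 camera calls.

## Working session

There is one attempt and no reset: what is moved stays moved. The work goes in short steps, Python scripts to look and compute and a tool call to move; the robot and the scene stay as the last step left them, time stands still between calls to the robot, and variables do not carry over. Pictures are saved under pics/ and viewed, at most 10 in all, crops included, and the job is handed in when it is done.

Besides the shell and the picture viewer there is one more tool, called by a JSON object that holds its "api" and its "payload". apply_moves: Moves the arm, as the interface text tells. Its arguments: {"type":"object","properties":{"series":{"type":"array"}},"required":["series"]}

```bash
mkdir -p pics; cat > h.py <<'E'
import numpy as np, cv2
from plant import ctrl, capture, job, look_for
def snap(c,name=None):
    d=capture(c)
    if name: cv2.imwrite(f'pics/{name}.png',d['color'][:,:,::-1])
    return d
def ray(d,u,v):
    K=d['camera_matrix'];T=d['extrinsics']
    r=np.linalg.inv(K)@np.array([u,v,1.]);return T[:3,3],T[:3,:3]@r
def at(d,u,v,z):
    o,r=ray(d,u,v);return o+r*(z-o[2])/r[2]
def proj(d,p):
    T=np.linalg.inv(d['extrinsics']);c=T[:3,:3]@np.array(p)+T[:3,3];k=d['camera_matrix']@c;return k[:2]/k[2]
E
python3 - <<'E'
from h import *
for c in ['top','side']:
    d=snap(c,c+'0')
    print(c,d['camera_matrix'].round(1).tolist(),d['extrinsics'].round(3).tolist())
    for n in ['board_stand','frame_handle','board_frame','tongs','capacitor','parts_pad','paste_jar','tape_roll','loupe']:
        for r in look_for(n,c)[:3]:
            b=np.array(r['box']);u,v=(b[0]+b[2])/2,(b[1]+b[3])/2
            print(n,round(r['score'],2),b.round().tolist(),at(d,u,v,0.02).round(3))
E
```

```text
top [[512.3, 0.0, 281.3], [0.0, 512.3, 212.7], [0.0, 0.0, 1.0]] [[0.016, -0.998, 0.059, 0.498], [-1.0, -0.016, 0.013, 0.071], [-0.012, -0.059, -0.998, 1.219], [0.0, 0.0, 0.0, 1.0]]
board_stand 0.7 [356.0, 162.0, 412.0, 253.0] [ 0.584 -0.153  0.02 ]
frame_handle 0.67 [365.0, 162.0, 405.0, 212.0] [ 0.633 -0.154  0.02 ]
board_frame 0.77 [363.0, 163.0, 406.0, 213.0] [ 0.63  -0.154  0.02 ]
tongs 0.63 [229.0, 275.0, 273.0, 293.0] [0.401 0.155 0.02 ]
tongs 0.55 [189.0, 197.0, 222.0, 271.0] [0.516 0.265 0.02 ]
parts_pad 0.72 [268.0, 176.0, 287.0, 199.0] [0.628 0.098 0.02 ]
paste_jar 0.77 [183.0, 129.0, 206.0, 154.0] [0.734 0.297 0.02 ]
paste_jar 0.41 [366.0, 160.0, 406.0, 208.0] [ 0.639 -0.157  0.02 ]
tape_roll 0.63 [188.0, 197.0, 220.0, 268.0] [0.519 0.267 0.02 ]
tape_roll 0.56 [273.0, 109.0, 315.0, 148.0] [0.769 0.06  0.02 ]
loupe 0.7 [232.0, 139.0, 249.0, 158.0] [0.719 0.187 0.02 ]
loupe 0.41 [275.0, 106.0, 316.0, 149.0] [0.772 0.058 0.02 ]
side [[428.9, 0.0, 283.2], [0.0, 428.9, 207.8], [0.0, 0.0, 1.0]] [[0.959, -0.085, 0.27, 0.294], [-0.283, -0.349, 0.894, -0.788], [0.018, -0.933, -0.358, 0.418], [0.0, 0.0, 0.0, 1.0]]
board_stand 0.68 [274.0, 244.0, 391.0, 307.0] [ 0.585 -0.151  0.02 ]
board_stand 0.29 [310.0, 175.0, 331.0, 200.0] [0.751 0.342 0.02 ]
frame_handle 0.66 [318.0, 238.0, 386.0, 274.0] [ 0.653 -0.089  0.02 ]
board_frame 0.91 [319.0, 243.0, 389.0, 277.0] [ 0.65  -0.105  0.02 ]
tongs 0.86 [216.0, 196.0, 281.0, 214.0] [0.51  0.243 0.02 ]
tongs 0.82 [190.0, 215.0, 220.0, 238.0] [0.385 0.132 0.02 ]
capacitor 0.65 [318.0, 242.0, 388.0, 276.0] [ 0.65 -0.1   0.02]
parts_pad 0.67 [302.0, 224.0, 319.0, 233.0] [0.619 0.064 0.02 ]
paste_jar 0.97 [310.0, 175.0, 331.0, 203.0] [0.745 0.326 0.02 ]
tape_roll 0.76 [352.0, 211.0, 394.0, 240.0] [0.768 0.043 0.02 ]
loupe 0.74 [323.0, 194.0, 340.0, 215.0] [0.726 0.197 0.02 ]
```

```bash
ls pics
```

```text
side0.png
top0.png
```

View pics/top0.png

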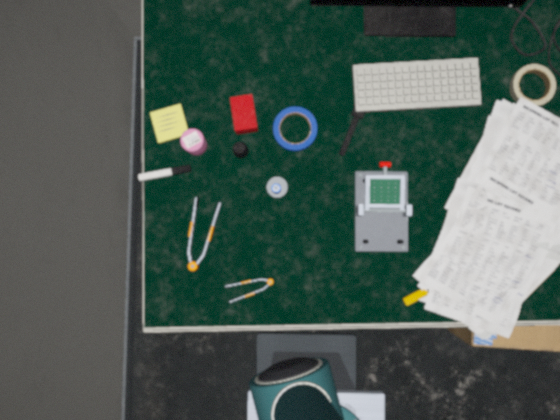

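View pics/side0.png

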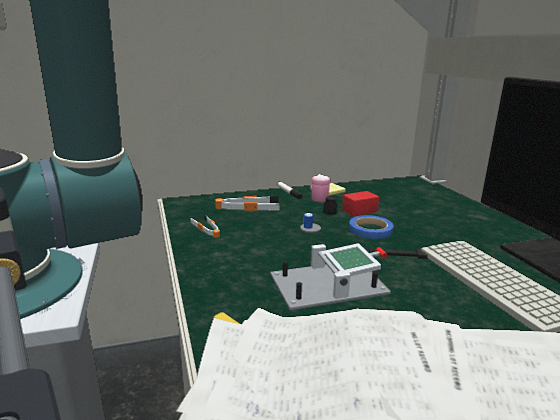

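Top picture: the larger tongs have their drum at (193,267) and jaws at (195–220,202); the small look-alike is at (250,288). The capacitor on its pad is at (277,187), and the frame handle is red at (385,164). Handle look-alikes are the red box at (243,113) and the pen at (350,130). The tape roll is blue at (296,128), with a cream one at (534,85). I choose the drum (193,267) tongs and the handle at (385,164).

```bash
cat >> h.py <<'E'
def tri(d1,p1,d2,p2):
    o1,r1=ray(d1,*p1);o2,r2=ray(d2,*p2)
    s=np.linalg.lstsq(np.c_[r1,-r2],o2-o1,rcond=None)[0]
    a,b=o1+r1*s[0],o2+r2*s[1];return (a+b)/2,np.linalg.norm(a-b)
def mask(img,box,f):
    x0,y0,x1,y1=box;c=img[y0:y1,x0:x1].astype(int);m=f(c[...,0],c[...,1],c[...,2])
    v,u=np.nonzero(m);return np.c_[u+x0,v+y0]
red=lambda r,g,b:(r>110)&(g<80)&(b<80)
org=lambda r,g,b:(r>150)&(g>80)&(b<90)&(r-b>90)
blu=lambda r,g,b:(b>100)&(r<90)&(b-r>60)
gry=lambda r,g,b:(abs(r-g)<25)&(r>90)
E
python3 - <<'E'
from h import *
t=snap('top');s=snap('side')
rt=mask(t['color'],(370,155,400,172),red);rs=mask(s['color'],(370,240,395,262),red)
print('handle',len(rt),rt.mean(0),len(rs),rs.mean(0),tri(t,rt.mean(0),s,rs.mean(0)))
g=mask(t['color'],(340,150,425,262),gry).astype(np.float32)
print('stand rect',cv2.minAreaRect(g))
for nm,box in [('drum',(180,258,205,275)),('pl',(183,222,200,250)),('pr',(200,222,222,250))]:
    o=mask(t['color'],box,org);print(nm,len(o),o.mean(0),at(t,*o.mean(0),.018))
b=mask(s['color'],(300,210,316,232),blu);u=mask(t['color'],(266,176,290,200),blu)
print('cap',len(b),b.min(0),b.max(0),len(u),u.mean(0) if len(u) else 0)
if len(u): print(tri(t,u.mean(0),s,b.mean(0)))
p=mask(t['color'],(262,172,292,202),gry);print('pad',len(p),p.min(0),p.max(0),at(t,*p.mean(0),.006))
for uv in [(356,171),(408,171),(408,251),(356,251)]: print(uv,at(t,*uv,.008).round(4))
c1=cv2.resize(t['color'][150:262,340:425],None,fx=4,fy=4,interpolation=2)
c2=cv2.resize(t['color'][185:297,180:290],None,fx=4,fy=4,interpolation=2)
cv2.imwrite('pics/crop.png',np.hstack([c1,c2])[:,:,::-1])
E
```

```text
handle 70 [384.98571429 163.6       ] 58 [381.06896552 251.55172414] (array([ 0.68214761, -0.14785982,  0.05554316]), np.float64(0.0003190982495342562))
stand rect ((389.5, 214.0), (94.0, 69.0), 90.0)
drum 54 [192.2962963  266.14814815] [0.43998421 0.29359652 0.018     ]
pl 20 [189.35 228.3 ] [0.52839534 0.30290503 0.018     ]
pr 24 [211.25       231.79166667] [0.52102968 0.2511508  0.018     ]
cap 87 [304 213] [312 227] 0 0
pad 383 [266 176] [287 197] [0.63127711 0.0998679  0.006     ]
(356, 171) [ 0.6711 -0.0883  0.008 ]
(408, 171) [ 0.6729 -0.2114  0.008 ]
(408, 251) [ 0.4836 -0.2118  0.008 ]
(356, 251) [ 0.4816 -0.0898  0.008 ]
```

View pics/crop.png

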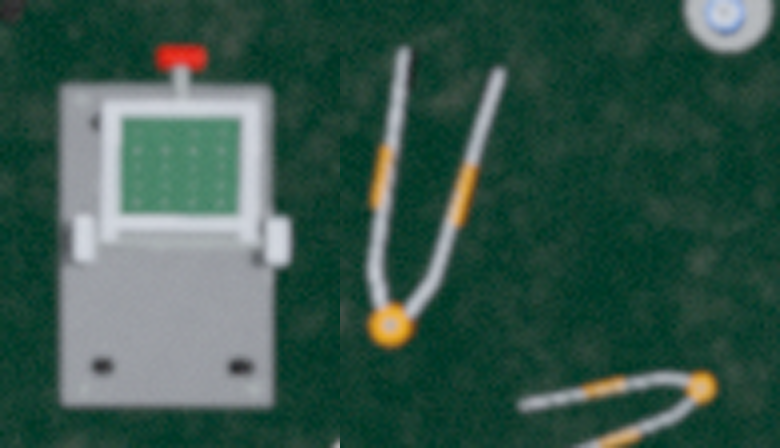

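The crop confirms the larger tongs, pointing roughly along +x. The stand is aligned with the world axes, centred at about (0.577,-0.150), and the handle is at (0.682,-0.148,0.055), so θ is about 0.13.

```bash
python3 - <<'E'
from h import *
from scipy.spatial.transform import Rotation as R
s=ctrl.observe();q=s['orientation'];M=R.from_quat([*q[1:],q[0]]).as_matrix()
print(s['tool_pos'],q,M.round(4),s['gripper_width'],s['time_s'])
E
```

```text
[ 0.20963519 -0.64165753  0.21867288] [3.78595718e-05 9.87559948e-01 1.57242956e-01 5.82502477e-06] [[ 9.505e-01  3.106e-01  0.000e+00]
 [ 3.106e-01 -9.505e-01 -1.000e-04]
 [-0.000e+00  1.000e-04 -1.000e+00]] 0.09265198308378925 1.1
```

{"api": "apply_moves", "payload": {"series": [[[0.12, 0.124, 0], [0, 0, -0.08], 0], [[0.12, 0.124, 0], [0, 0, -0.1], 0], [[0.12, 0.124, 0], [0, 0, -0.2], 0], [[0.24, 0.247, 0], [0, 0, -0.311], 0], [[0.24, 0.247, 0], [0, 0, -0.311], 0], [[0.24, 0.247, 0], [0, 0, -0.311], 0], [[0.472, 0.494, 0], [0, 0, -0.311], 0], [[0.472, 0.494, 0], [0, 0, -0.311], 0], [[0.472, 0.494, 0], [0, 0, -0.311], 0], [[0.472, 0.494, 0], [0, 0, -0.311], 0], [[0.472, 0.494, 0], [0, 0, -0.311], 0], [[0.472, 0.494, 0], [0, 0, -0.311], 0]]}}

```text
time_s: 2.1
tool_pos: [0.5568, -0.2789, 0.2189]
orientation: [0.0, 1.0, 0.002, 0.0]
contact_force: [0.5, -0.3, 1.1]
gripper_width: 0.0929
grip_force: 0.0
```

{"api": "apply_moves", "payload": {"series": [[[0.125, 0.131, -0.07], [0, 0, 0], 0.4], [[0.125, 0.131, -0.07], [0, 0, 0], 0.4], [[0.125, 0.131, -0.07], [0, 0, 0], 0.4], [[0.125, 0.131, -0.07], [0, 0, 0], 0.4], [[0.125, 0.131, -0.07], [0, 0, 0], 0.4], [[0.125, 0.131, -0.07], [0, 0, 0], 0.4], [[0.125, 0.131, -0.07], [0, 0, 0], 0.4], [[0.125, 0.131, -0.07], [0, 0, 0], 0.4]]}}

```text
time_s: 2.77
tool_pos: [0.6805, -0.15, 0.1489]
orientation: [0.0, 1.0, 0.002, 0.0]
contact_force: [-0.1, -0.5, 0.1]
gripper_width: 0.0558
grip_force: 0.0
```

```bash
cat >> h.py <<'E'
def fproj(d,p):
    T=np.linalg.inv(d['extrinsics']);c=T[:3,:3]@np.array(p)+T[:3,3];K=d['camera_matrix']
    th=np.arctan2(np.hypot(c[0],c[1]),c[2]);a=np.arctan2(c[1],c[0])
    return np.array([K[0,2]+K[0,0]*th*np.cos(a),K[1,2]+K[1,1]*th*np.sin(a)])
def fat(d,u,v,z):
    K=d['camera_matrix'];x=(u-K[0,2])/K[0,0];y=(v-K[1,2])/K[1,1];th=np.hypot(x,y);T=d['extrinsics']
    r=T[:3,:3]@np.array([np.sin(th)*x/th,np.sin(th)*y/th,np.cos(th)]);o=T[:3,3];return o+r*(z-o[2])/r[2]
E
python3 - <<'E'
from h import *
d=snap('wrist','w1');s=ctrl.observe();print(s['tool_pos'],d['extrinsics'].round(3))
r=mask(d['color'],(0,0,560,420),red)
n,l,st,c=cv2.connectedComponentsWithStats(((d['color'][...,0]>110)&(d['color'][...,1]<80)&(d['color'][...,2]<80)).astype('uint8'))
for i in range(1,n):
    if st[i,4]>40: print(st[i],c[i],fat(d,*c[i],.055))
print('pred',fproj(d,[.682,-.148,.055]))
E
```

```text
[ 0.68038239 -0.15046398  0.14933682] [[ 0.004 -0.961 -0.276  0.758]
 [-1.    -0.004 -0.002 -0.149]
 [ 0.001  0.276 -0.961  0.316]
 [ 0.     0.     0.     1.   ]]
[  0 110   5  33  98] [  1.36734694 129.1122449 ] [0.77771736 0.14049281 0.055     ]
[262 212  29   6 136] [277.18382353 213.98529412] [ 0.68569126 -0.14897972  0.055     ]
[263 220  27   5  88] [274.56818182 222.77272727] [ 0.67803687 -0.14681042  0.055     ]
pred [275.99665077 218.24062426]
```

View pics/w1.png

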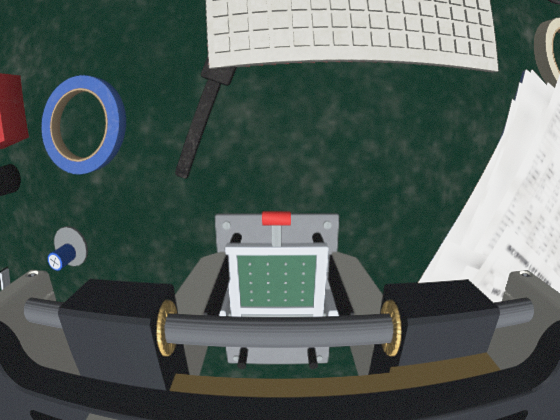

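The wrist picture shows the handle at (276,218), exactly as predicted, between the fingers.

{"api": "apply_moves", "payload": {"series": [[[0.002, 0.002, -0.035], [0, 0, 0], 0.4], [[0.002, 0.002, -0.07], [0, 0, 0], 0.4], [[0.002, 0.002, -0.09], [0, 0, 0], 0.4], [[0.002, 0.002, -0.109], [0, 0, 0], 0.4], [[0.002, 0.002, -0.109], [0, 0, 0], 0.4], [[0.002, 0.002, -0.109], [0, 0, 0], 1], [[0.002, 0.002, -0.109], [0, 0, 0], 1], [[0.002, 0.002, -0.109], [0, 0, 0], 1], [[0.002, 0.002, -0.109], [0, 0, 0], 1], [[0.002, 0.002, -0.109], [0, 0, 0], 1], [[0.002, 0.002, -0.109], [0, 0, 0], 1]]}}

```text
time_s: 3.73
tool_pos: [0.683, -0.148, 0.0404]
orientation: [0.0, 1.0, 0.002, 0.001]
contact_force: [0.4, -1.0, 1.3]
gripper_width: 0.0238
grip_force: 30.0
```

{"api": "apply_moves", "payload": {"series": [[[-0.003, 0, 0.0125], [0, 0, 0], 1], [[-0.0066, 0, 0.0253], [0, 0, 0], 1], [[-0.0125, 0, 0.037], [0, 0, 0], 1], [[-0.0193, 0, 0.0483], [0, 0, 0], 1], [[-0.028, 0, 0.0585], [0, 0, 0], 1], [[-0.0372, 0, 0.0673], [0, 0, 0], 1], [[-0.048, 0, 0.075], [0, 0, 0], 1], [[-0.0593, 0, 0.0814], [0, 0, 0], 1], [[-0.0715, 0, 0.0863], [0, 0, 0], 1], [[-0.0842, 0, 0.0895], [0, 0, 0], 1], [[-0.097, 0, 0.0912], [0, 0, 0], 1], [[-0.1103, 0, 0.0912], [0, 0, 0], 1]]}}

```text
time_s: 4.73
tool_pos: [0.5728, -0.1486, 0.1338]
orientation: [0.001, 1.0, 0.002, 0.002]
contact_force: [3.2, -7.3, 12.2]
gripper_width: 0.0231
grip_force: 30.0
```

{"api": "apply_moves", "payload": {"series": [[[-0.013, 0, 0.0], [0, 0, 0], 1], [[-0.0257, 0, -0.004], [0, 0, 0], 1], [[-0.0375, 0, -0.009], [0, 0, 0], 1], [[-0.0495, 0, -0.0155], [0, 0, 0], 1], [[-0.0597, 0, -0.0231], [0, 0, 0], 1], [[-0.0698, 0, -0.0323], [0, 0, 0], 1], [[-0.0779, 0, -0.042], [0, 0, 0], 1], [[-0.0854, 0, -0.0534], [0, 0, 0], 1], [[-0.0909, 0, -0.0647], [0, 0, 0], 1], [[-0.0952, 0, -0.0777], [0, 0, 0], 1], [[-0.0978, 0, -0.09], [0, 0, 0], 1], [[-0.0988, 0, -0.106], [0, 0, 0], 1]]}}

```text
time_s: 5.73
tool_pos: [0.4729, -0.1493, 0.0258]
orientation: [0.002, 1.0, 0.002, 0.0]
contact_force: [-3.1, -16.1, 3.0]
gripper_width: 0.0236
grip_force: 30.0
```

{"api": "apply_moves", "payload": {"series": [[[0, 0, -0.003], [0, 0, 0], 1], [[0, 0, -0.003], [0, 0, 0], 1], [[0, 0, -0.003], [0, 0, 0], 1], [[0, 0, -0.003], [0, 0, 0], 1]]}}

```text
time_s: 6.07
tool_pos: [0.4726, -0.1493, 0.0223]
orientation: [0.002, 1.0, 0.002, -0.001]
contact_force: [-5.5, -17.9, 0.0]
gripper_width: 0.0236
grip_force: 30.0
```

```bash
python3 - <<'E'
from h import *
s=snap('side');t=snap('top')
cv2.imwrite('pics/over.png',np.hstack([cv2.resize(s['color'][190:330,240:420],None,fx=2.2,fy=2.2),cv2.resize(t['color'][140:280,320:500],None,fx=2.2,fy=2.2)])[:,:,::-1])
E
```

```text
(no output)
```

View pics/over.png

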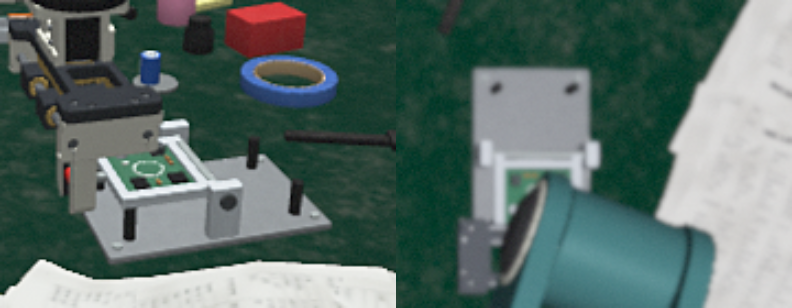

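The frame is over with the component side up and the white ring showing. I'll push lightly to the stop to be sure.

{"api": "apply_moves", "payload": {"series": [[[0, 0.001, -0.003], [0, 0, 0], 1], [[0, 0.001, -0.006], [0, 0, 0], 1], [[0, 0.001, -0.006], [0, 0, 0], 1], [[0, 0.001, -0.006], [0, 0, 0], 1]]}}

```text
time_s: 6.5
tool_pos: [0.4741, -0.1493, 0.0192]
orientation: [0.003, 1.0, 0.002, 0.001]
contact_force: [-13.1, -19.2, 27.6]
gripper_width: 0.0239
grip_force: 30.0
```

{"api": "apply_moves", "payload": {"series": [[[0, 0.0, 0.004], [0, 0, 0], 0.5], [[0, 0, 0.004], [0, 0, 0], 0.4], [[0, 0, 0.004], [0, 0, 0], 0.3], [[0, 0, 0.004], [0, 0, 0], 0.3], [[0, 0, 0.04], [0, 0, 0], 0.3], [[0, 0, 0.08], [0, 0, 0], 0.2], [[0, 0, 0.12], [0, 0, 0], 0], [[0, 0.03, 0.15], [0, 0, -0.05], 0], [[0, 0.06, 0.17], [0, 0, -0.1], 0], [[0.01, 0.1, 0.17], [0, 0, -0.15], 0], [[0.02, 0.14, 0.17], [0, 0, -0.19], 0], [[0.03, 0.18, 0.17], [0, 0, -0.19], 0]]}}

```text
time_s: 7.5
tool_pos: [0.5033, 0.0353, 0.1862]
orientation: [-0.0, 0.996, -0.094, 0.0]
contact_force: [0.6, -0.5, -0.3]
gripper_width: 0.0923
grip_force: 0.0
```

{"api": "apply_moves", "payload": {"series": [[[0.02, 0.24, 0], [0, 0, 0], 0], [[0.02, 0.24, 0], [0, 0, 0], 0], [[0.02, 0.24, 0], [0, 0, 0], 0], [[0.02, 0.24, 0], [0, 0, 0], 0], [[0.02, 0.24, 0], [0, 0, 0], 0], [[0.02, 0.24, 0], [0, 0, 0], 0], [[0.02, 0.24, 0], [0, 0, 0], 0], [[0.02, 0.24, 0], [0, 0, 0], 0], [[0.02, 0.24, 0], [0, 0, 0], 0]]}}

```text
time_s: 8.25
tool_pos: [0.5232, 0.273, 0.1854]
orientation: [0.0, 0.996, -0.092, -0.0]
contact_force: [-0.7, -0.3, -0.3]
gripper_width: 0.0929
grip_force: 0.0
```

```bash
python3 - <<'E'
from h import *
d=snap('wrist','w2');s=ctrl.observe();print(s['tool_pos'])
i=d['color'].astype(int);m=org(i[...,0],i[...,1],i[...,2]).astype('uint8')
n,l,st,c=cv2.connectedComponentsWithStats(m)
for k in range(1,n):
    if st[k,4]>40: print(st[k],c[k],fat(d,*c[k],.018))
for p in [(.440,.2936,.018),(.5284,.3029,.018),(.521,.2512,.018),(.5247,.277,0)]: print(fproj(d,p))
for r in look_for('board_frame','wrist')+look_for('capacitor','wrist'):print(r)
s=snap('side');i=s['color']
b=mask(i,(300,210,316,232),blu);print('cap',b.mean(0),b.min(0),b.max(0))
t=snap('top');b=mask(t['color'],(262,172,292,202),lambda r,g,b:b-r>30)
print(b.mean(0) if len(b) else 0,len(b))
E
```

```text
[0.52337431 0.27246473 0.18561589]
[271 260   8   7  55] [274.50909091 262.94545455] [0.45296221 0.29054991 0.018     ]
[274.02711577 273.56287243]
[249.6351664  200.45612641]
[299.04148253 198.33797002]
[274.52184908 195.71876186]
{'box': [403.4, 70.9, 434.9, 95.9], 'score': 0.98}
cap [307.71428571 221.16666667] [304 213] [312 227]
[275.56084656 186.84126984] 189
```

View pics/w2.png

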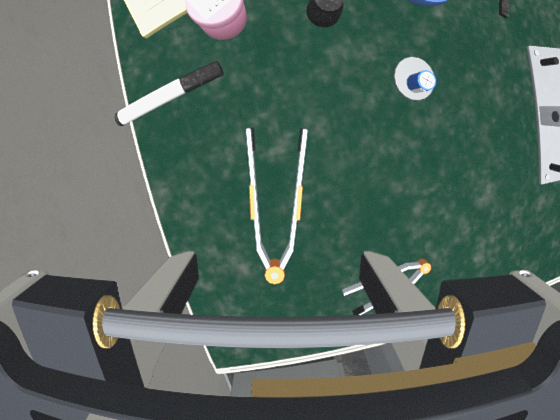

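The wrist picture shows the drum at (275,275), jaw tips at (250,130) and (305,130), and plates at (252,203) and (299,203). The tongs lie nearly in line with the tool. The capacitor top is at (427,80).

```bash
python3 - <<'E'
from h import *
d=snap('wrist');s=ctrl.observe();print(s['tool_pos'],s['time_s'])
i=d['color'].astype(int);m=((i[...,0]>140)&(i[...,0]-i[...,2]>60)&(i[...,1]>80)).astype('uint8')
m[:180]=0;m[300:]=0
n,l,st,c=cv2.connectedComponentsWithStats(m)
for k in range(1,n):
    if st[k,4]>20: print(st[k],c[k].round(1),fat(d,*c[k],.022))
D=fat(d,275,275,.024);A=fat(d,250,130,.024);B=fat(d,305,130,.024)
print('drum',D,'jaws',A,B); v=(A+B)/2-D;print('yaw',np.arctan2(v[1],v[0]),np.linalg.norm(v),'origin',D+v/np.linalg.norm(v)*.085)
P=(fat(d,252,203,.02)+fat(d,299,203,.02))/2;print('plates',P,'yaw',np.arctan2(*(P-D)[1::-1]))
print('cap top',fat(d,427,80,.038),'padc',fat(d,415,78,.006))
t=snap('top');print('cap top cam',at(t,276,187,.038),'pad',at(t,276.5,186.5,.006))
E
```

```text
[0.52367129 0.27250202 0.18606182] 8.55
[249 185   5  36 144] [251.  202.6] [0.52730304 0.30101435 0.022     ]
[296 186   6  35 145] [298.6 203.4] [0.51717869 0.25216958 0.022     ]
[264 260  21  25 309] [274.1 272.8] [0.44328447 0.29260214 0.022     ]
[418 260  13  15 117] [424.1 266.4] [0.41323201 0.11515432 0.022     ]
drum [0.44130736 0.2919645  0.024     ] jaws [0.60147327 0.28670196 0.024     ] [0.59119038 0.23256926 0.024     ]
yaw -0.2055940202444424 0.15835953005294165 origin [0.52451725 0.27461186 0.024     ]
plates [0.52161242 0.27599092 0.02      ] yaw -0.19634843737439198
cap top [0.62555378 0.09903405 0.038     ] padc [0.63150448 0.09771297 0.006     ]
cap top cam [0.62678958 0.10041778 0.038     ] pad [0.63150251 0.10003647 0.006     ]
```

{"api": "apply_moves", "payload": {"series": [[[-0.001, 0.004, -0.04], [0, 0, -0.016], 0], [[-0.001, 0.004, -0.08], [0, 0, -0.016], 0], [[-0.001, 0.004, -0.12], [0, 0, -0.016], 0], [[-0.001, 0.004, -0.15], [0, 0, -0.016], 0], [[-0.001, 0.004, -0.17], [0, 0, -0.016], 0], [[-0.001, 0.004, -0.181], [0, 0, -0.016], 0], [[-0.001, 0.004, -0.181], [0, 0, -0.016], 0], [[-0.001, 0.004, -0.181], [0, 0, -0.016], 0.3], [[-0.001, 0.004, -0.181], [0, 0, -0.016], 0.44], [[-0.001, 0.004, -0.181], [0, 0, -0.016], 0.46], [[-0.001, 0.004, -0.181], [0, 0, -0.016], 0.47], [[-0.001, 0.004, -0.181], [0, 0, -0.016], 0.47]]}}

```text
time_s: 9.6
tool_pos: [0.5229, 0.2775, 0.0058]
orientation: [-0.0, 0.995, -0.1, 0.001]
contact_force: [0.4, 0.1, 0.1]
gripper_width: 0.0641
grip_force: 0.0
```

{"api": "apply_moves", "payload": {"series": [[[0, 0, -0.002], [0, 0, 0], 0.48], [[0, 0, -0.002], [0, 0, 0], 0.48], [[0, 0, -0.002], [0, 0, 0], 0.48], [[0, 0, -0.002], [0, 0, 0], 0.48], [[0, 0, -0.002], [0, 0, 0], 0.48], [[0, 0, -0.002], [0, 0, 0], 0.48], [[0, 0, -0.002], [0, 0, 0], 0.48]]}}

```text
time_s: 10.18
tool_pos: [0.5225, 0.2773, 0.0028]
orientation: [0.0, 0.995, -0.1, -0.0]
contact_force: [-0.4, 0.0, 1.9]
gripper_width: 0.0484
grip_force: 8.5
```

{"api": "apply_moves", "payload": {"series": [[[0, 0, 0.02], [0, 0, 0], 0.48], [[0, 0, 0.045], [0, 0, 0], 0.48], [[0, 0, 0.07], [0, 0, 0], 0.48], [[0.005, -0.02, 0.08], [0, 0, 0], 0.48], [[0.012, -0.05, 0.08], [0, 0, 0], 0.48], [[0.019, -0.08, 0.08], [0, 0, 0], 0.48], [[0.026, -0.11, 0.08], [0, 0, 0], 0.48], [[0.033, -0.14, 0.08], [0, 0, 0], 0.48], [[0.039, -0.165, 0.08], [0, 0, 0], 0.48], [[0.039, -0.165, 0.08], [0, 0, 0], 0.48], [[0.039, -0.165, 0.08], [0, 0, 0], 0.48]]}}

```text
time_s: 11.1
tool_pos: [0.5617, 0.1112, 0.0827]
orientation: [-0.0, 0.995, -0.102, -0.0]
contact_force: [0.2, -0.5, -1.3]
gripper_width: 0.0488
grip_force: 8.1
```

```bash
python3 - <<'E'
from h import *
d=snap('wrist','w3');s=ctrl.observe();print(s['tool_pos'],s['gripper_width'],s['grip_force'])
i=d['color'].astype(int);m=((i[...,2]>90)&(i[...,2]-i[...,0]>40)).astype('uint8')
n,l,st,c=cv2.connectedComponentsWithStats(m)
for k in range(1,n):
    if st[k,4]>30: print(st[k],c[k].round(1),fat(d,*c[k],.03))
for r in look_for('capacitor','wrist')+look_for('tongs','wrist'):print(r)
c,sn=np.cos(-.2),np.sin(-.2);o=s['tool_pos']
for y in (-.0215,0,.0215): print('jaw pred',fproj(d,[o[0]+.065*c-y*sn,o[1]+.065*sn+y*c,.10]))
si=snap('side');b=mask(si['color'],(295,205,320,235),blu);print('sidecap',b.mean(0),b.min(0),b.max(0))
E
```

```text
[0.561484   0.11213218 0.08268695] 0.048557099560283 8.118150383234024
[ 243    0   98   18 1201] [291.7   6.6] [0.71850889 0.06981617 0.03      ]
[258 130  34  33 294] [274.4 145.7] [0.62510116 0.10101923 0.03      ]
{'box': [254.4, 128.6, 292.4, 163.0], 'score': 0.88}
{'box': [223.9, 125.0, 337.4, 380.2], 'score': 0.71}
{'box': [302.4, 366.3, 319.0, 376.4], 'score': 0.54}
{'box': [534.6, 158.3, 559.5, 280.9], 'score': 0.33}
jaw pred [323.02515679 153.99377522]
jaw pred [276.42777241 153.78807376]
jaw pred [229.91327103 154.44276615]
sidecap [307.76470588 221.12941176] [304 213] [312 227]
```

View pics/w3.png

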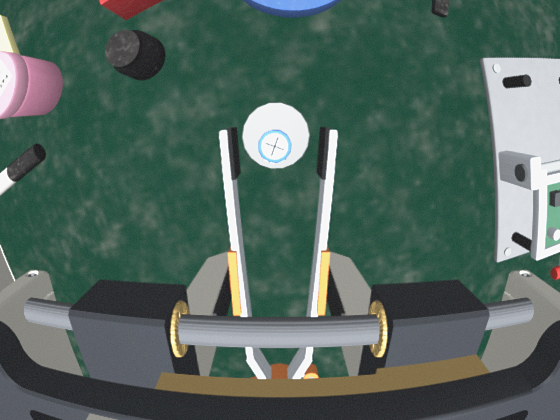

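The wrist picture shows the capacitor top at (274,146) between the jaws (inner faces at about 237 and 320, rows 128–180), well centred. I'll shift slightly and lower.

{"api": "apply_moves", "payload": {"series": [[[-0.001, 0.003, -0.005], [0, 0, 0], 0.48], [[-0.001, 0.003, -0.02], [0, 0, 0], 0.48], [[-0.001, 0.003, -0.035], [0, 0, 0], 0.48], [[-0.001, 0.003, -0.05], [0, 0, 0], 0.48], [[-0.001, 0.003, -0.06], [0, 0, 0], 0.48], [[-0.001, 0.003, -0.067], [0, 0, 0], 0.48], [[-0.001, 0.003, -0.067], [0, 0, 0], 0.48], [[-0.001, 0.003, -0.067], [0, 0, 0], 0.48]]}}

```text
time_s: 11.97
tool_pos: [0.5606, 0.1155, 0.016]
orientation: [0.0, 0.995, -0.1, -0.0]
contact_force: [-0.8, 0.9, -0.9]
gripper_width: 0.0489
grip_force: 8.1
```

```bash
python3 - <<'E'
from h import *
d=snap('wrist');s=ctrl.observe();print(s['tool_pos'],s['contact_force'])
si=snap('side')
cv2.imwrite('pics/w4.png',np.hstack([cv2.resize(d['color'][80:280,180:380],(400,400)),cv2.resize(si['color'][190:260,260:330],(400,400))])[:,:,::-1])
E
```

```text
[0.56086359 0.11549874 0.01650057] [ 0.62297329 -0.26756271 -1.13493118]
```

View pics/w4.png

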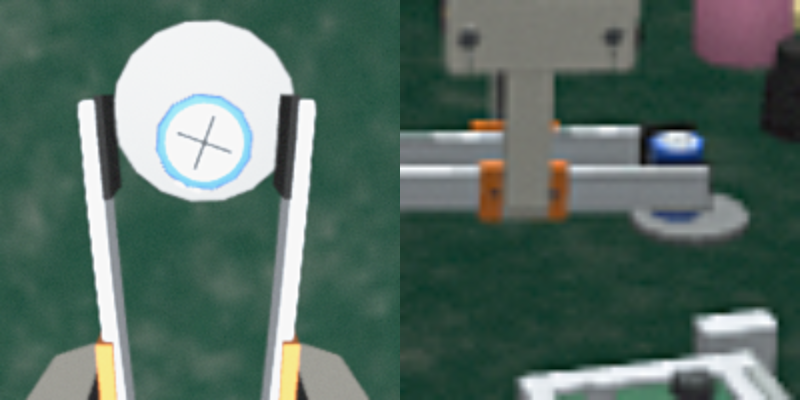

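The capacitor stands centred between the jaw pads at the right height. Closing.

{"api": "apply_moves", "payload": {"series": [[[0, -0.001, 0], [0, 0, 0], 0.5], [[0, -0.001, 0], [0, 0, 0], 0.52], [[0, -0.001, 0], [0, 0, 0], 0.54], [[0, -0.001, 0], [0, 0, 0], 0.56], [[0, -0.001, 0], [0, 0, 0], 0.58], [[0, -0.001, 0], [0, 0, 0], 0.6], [[0, -0.001, 0], [0, 0, 0], 0.7], [[0, -0.001, 0], [0, 0, 0], 0.8], [[0, -0.001, 0], [0, 0, 0], 1], [[0, -0.001, 0], [0, 0, 0], 1], [[0, -0.001, 0], [0, 0, 0], 1], [[0, -0.001, 0], [0, 0, 0], 1]]}}

```text
time_s: 13.07
tool_pos: [0.5606, 0.1143, 0.0159]
orientation: [0.0, 0.995, -0.1, 0.0]
contact_force: [-0.3, -1.0, 0.2]
gripper_width: 0.0376
grip_force: 30.0
```

Width 37.6 mm at 30 N means the tongs are closed on the capacitor. Lifting.

{"api": "apply_moves", "payload": {"series": [[[0, 0, 0.008], [0, 0, 0], 1], [[0, 0, 0.016], [0, 0, 0], 1], [[0, 0, 0.03], [0, 0, 0], 1], [[0, 0, 0.045], [0, 0, 0], 1], [[0, 0, 0.06], [0, 0, 0], 1], [[0, 0, 0.075], [0, 0, 0], 1], [[0, 0, 0.09], [0, 0, 0], 1], [[0, 0, 0.105], [0, 0, 0], 1], [[0, 0, 0.12], [0, 0, 0], 1], [[0, 0, 0.13], [0, 0, 0], 1], [[0, 0, 0.13], [0, 0, 0], 1]]}}

```text
time_s: 13.98
tool_pos: [0.5615, 0.1145, 0.1493]
orientation: [-0.001, 0.995, -0.1, 0.002]
contact_force: [-0.3, 0.0, -0.9]
gripper_width: 0.0377
grip_force: 30.0
```

```bash
python3 - <<'E'
from h import *
d=snap('wrist');s=ctrl.observe();print(s['tool_pos'],s['contact_force'],s['gripper_width'],s['time_s'])
i=d['color'].astype(int);m=((i[...,2]>90)&(i[...,2]-i[...,0]>40)).astype('uint8')
n,l,st,c=cv2.connectedComponentsWithStats(m)
for k in range(1,n):
    if st[k,4]>30: print(st[k],c[k].round(1),fat(d,*(st[k,:2]+st[k,2:4]/2),.17))
si=snap('side')
cv2.imwrite('pics/w5.png',np.hstack([cv2.resize(d['color'][80:280,180:380],(400,400)),cv2.resize(si['color'][120:260,240:380],(400,400))])[:,:,::-1])
E
```

```text
[0.56102469 0.11437361 0.14745936] [-0.30659462 -0.08805268 -1.04242681] 0.037697568001238226 14.0333
[ 239    0  108   39 1942] [292.4  20.4] [0.68483566 0.08267402 0.17      ]
[253 127  50  49 703] [278.  151.1] [0.62604912 0.1015619  0.17      ]
```

View pics/w5.png

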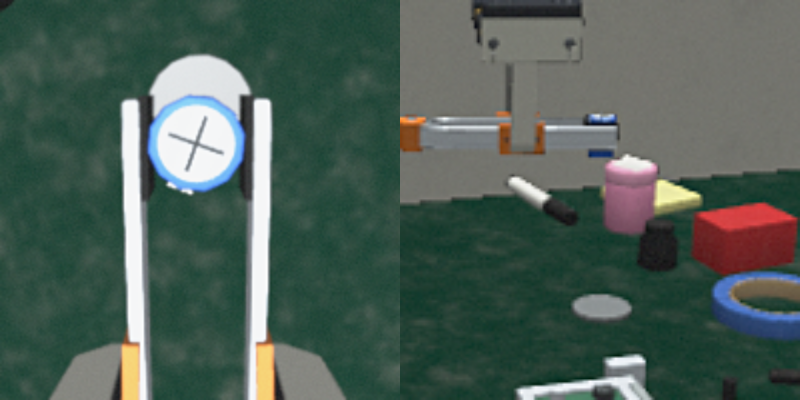

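The capacitor is held upright, with its axis 65 mm ahead of the TCP. The ring is at about (0.534,-0.150), so the TCP goes to (0.469,-0.137).

{"api": "apply_moves", "payload": {"series": [[[-0.003, -0.008, 0], [0, 0, 0], 1], [[-0.009, -0.025, 0], [0, 0, 0], 1], [[-0.018, -0.05, 0], [0, 0, 0], 1], [[-0.027, -0.075, 0], [0, 0, 0], 1], [[-0.037, -0.1, 0], [0, 0, 0], 1], [[-0.046, -0.125, 0], [0, 0, 0], 1], [[-0.055, -0.15, 0], [0, 0, 0], 1], [[-0.064, -0.175, 0], [0, 0, 0], 1], [[-0.073, -0.2, 0], [0, 0, 0], 1], [[-0.082, -0.225, 0], [0, 0, 0], 1], [[-0.089, -0.243, 0], [0, 0, 0], 1], [[-0.092, -0.251, 0], [0, 0, 0], 1]]}}

```text
time_s: 15.08
tool_pos: [0.467, -0.1387, 0.1449]
orientation: [0.0, 0.995, -0.101, -0.001]
contact_force: [-1.1, 0.6, -0.9]
gripper_width: 0.0379
grip_force: 30.0
```

{"api": "apply_moves", "payload": {"series": [[[0, 0, 0], [0, 0, 0], 1], [[0, 0, 0], [0, 0, 0], 1], [[0, 0, 0], [0, 0, 0], 1], [[0, 0, 0], [0, 0, 0], 1], [[0, 0, 0], [0, 0, 0], 1], [[0, 0, 0], [0, 0, 0], 1]]}}

```text
time_s: 15.58
tool_pos: [0.4688, -0.1361, 0.1458]
orientation: [-0.0, 0.995, -0.1, -0.0]
contact_force: [-0.5, -0.7, -2.0]
gripper_width: 0.0375
grip_force: 30.0
```

```bash
python3 - <<'E'
from h import *
d=snap('wrist');s=ctrl.observe();print(s['tool_pos'],s['gripper_width'],s['time_s'])
b=look_for('capacitor','wrist')[:1];print(b)
print('ring est px',fproj(d,[.534,-.15,.043]))
si=snap('side');bb=mask(si['color'],(200,100,420,300),blu);print('side ring',proj(si,[.534,-.15,.043]))
cv2.imwrite('pics/w6.png',np.hstack([cv2.resize(d['color'][60:280,170:390],(400,400)),cv2.resize(si['color'][140:320,230:410],(400,400))])[:,:,::-1])
E
```

```text
[ 0.46869844 -0.13622992  0.14578273] 0.037868610756552665 15.6333
[{'box': [251.5, 129.0, 302.6, 178.6], 'score': 0.89}]
ring est px [279.25998207 139.00265637]
side ring [306.94173308 267.65148222]
```

View pics/w6.png

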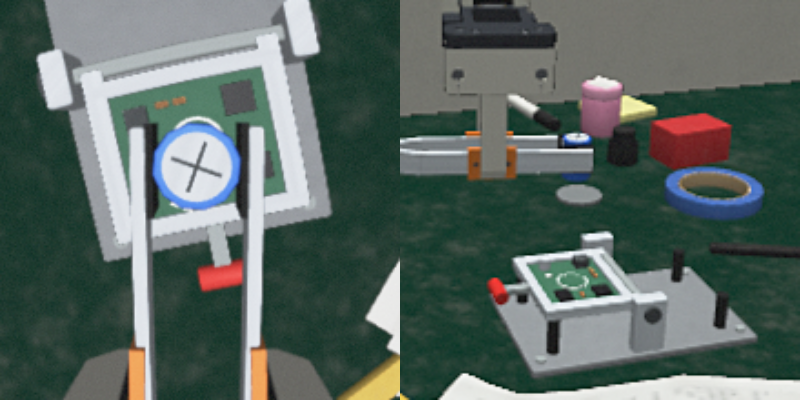

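The picture shows the ring in the side view at (307,267), matching the estimate. The capacitor is upright right above it and the frame is flat. Handing in.

```bash
python3 -c "
from h import *
print(job.close_job())"
```

```text
the job is handed in; nothing more can be done
None
```

The frame is swung fully over, component side up, and the job was handed in with the tongs holding the blue capacitor upright about 9–10 cm above the white ring; I was not told the verdict.

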